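Fill the bushing carrier and hold it home against the sprung plunger

ROBOT

A 7-joint arm with a two-finger parallel gripper is mounted at the origin on the work surface. World frame = base frame: x ahead of the robot, y to its left, z up, the work surface at z = 0. Lengths are in mm, angles in rad, forces in N, time in s.
With the tool pointing down it reaches from about 400 to 875 mm from the base axis. Payload 4.4 kg.
Tool frame: the origin (TCP) lies midway between the tips of the shut fingers; the grasp point (between the pads) lies 19 mm behind it (ctrl.grip_point_offset is the distance from the TCP to the grasp point, in mm); z points along the fingers, y is the line along which they close (so a half turn about z gives the same grasp; the last joint's range is limited). The gripper opens to 85 mm and grips with 20 to 120 N. Pads are 22 mm wide; open, the fingers measure 114 mm over their backs; the gripper's body (76 mm by 85 mm) begins 54 mm behind the grasp point. The pads swing forward as they close: fully open they stand 13 mm farther back than shut.
Start: joints at [1.229, 0.628, 0.038, 1.517, -0.027, 0.996, -0.02], TCP at [177.033, -625.441, 231.313] pointing down, gripper open.
Joint ranges: [-3.06, 3.06], [-0.37, 2.12], [-1.25, 1.32], [0.18, 2.47], [-1.1, 4.24], [0.23, 1.98], [-2.94, 2.94]. Speed limits (rad/s): [2.57, 2.57, 3.14, 3.14, 3.14, 3.14, 3.14].

INTERFACE

Orientations are given as [roll, pitch, yaw] about the fixed x, y, z axes, in that order (R = Rz(yaw) Ry(pitch) Rx(roll)).
In Python, from cell import ctrl gives the robot as it stands.
- The arm moves only by the shell command python3 nudge.py, which reads ROWS from standard input. ROWS is a JSON list that holds a single list of rows (three levels of brackets), with 1 to 12 rows, each of 7 numbers: dx, dy, dz in mm, then a rotation vector rx, ry, rz in rad, then the finger opening in mm; each row shifts and turns the commanded pose from where the row before left it, along the tool's axes as they then stand; what a row does not reach is not made up. A row lasts 1/10 s, in which the tool goes at most 50 mm and 0.15 rad, less where a joint would pass 70% of its speed; a pose out of reach is approached as far as the arm can. The fingers move at their own pace and stop on an object; the grip force is fixed at half the most. Time passes only in rows, so rows that do not move let the fingers close. It prints the time, the measured TCP pose, the force, the opening and the grip force at its end. Input that does not fit is refused with a message, and nothing moves.
- ctrl.read_state(): the state, without advancing time (a new reading comes with each control period).
- ctrl.get_image(name): name is "side" or "top"; returns the picture (480x640x3 uint8, blue, green, red); there is no depth.
- ctrl.calibration(name): a dict with "fx", "fy", "cx", "cy" (pixels), "rvec" (rotation vector, rad) and "tvec" (3), from world to camera coordinates, as OpenCV has them. Camera axes: x right, y down, z forward; pixel columns grow to the right and rows downward; lengths in mm; the calibration is good to about 2 mm. A picture is of the moment at which its call begins. calibration takes no time and is no camera call.
- ctrl.finish_job(): hands the job in; it is judged then, once.
The state is a dict: "clock": time; "qpos": joint angles; "qd": joint speeds; "tau": joint torques, N m; "eef_pos": TCP position; "tool_rot": TCP orientation; "force": force on the tool from outside, world axes, zero at the start; "torque": the same for the moment, N m; "width": finger opening in mm; "gripper_force": force on a finger pad.
Only numpy, scipy, OpenCV 4.12 (cv2) and the standard library are available. Lean on these libraries where they do the work, as an engineer would, in place of code of your own. Each camera call takes 0.05 s, during which the arm holds its last target. There are 200 camera calls.

TASK

Stand a full-size spare bushing from the bench upright in each empty pocket of the white carrier and let go of it; then use the carrier's upright tab to push the filled carrier along its track, driving the sprung plunger in until the carrier's front end rests firmly against the steel stops, without ramming them. Finish while the gripper is still holding the carrier there, since the spring sends it back if you let go. Do not press on the plunger until all four pockets are full, and leave the small odd bushing, the tape roll, the screwdriver and the marker where they are.

Things in the scene. Friction and masses are not known exactly. Their poses are not given: they have to be found in the camera images.
- fixture: press fixture screwed to the bench: steel bed 310 x 84 x 6 mm (x along the track, y across), slippery (friction about 0.12), with two guide rails (tops 18 mm above the bench, 52 mm apart) and, at its +x end, two steel stops with a grey plunger housing, 36 mm high, behind them. Origin at the centre of the bed's underside; x points along the track to the plunger.
- stop: the hard stops: two square steel cheeks 16 mm wide, tops 30 mm above the bench, either side of the plunger. Fixed to the fixture; this body's origin and axes are the fixture's. Their faces look back along the track and lie at x=+90 mm.
- stop_face (a point): point midway between the two steel stops, in the plane of their faces, 19 mm above the bench.
- plunger (a joint): travel of the sprung plunger in m: 0 = fully out (brass head 15 mm across, standing 14 mm out of the stop faces), 0.014 = flush with the stop faces, as far as the carrier can push it. It pushes back along the track with about 5 N at 0 and 12 N at 0.014 and returns the carrier if let go.
- carrier: loose white plastic carrier 180 x 50 x 22 mm, 0.2 to 0.3 kg, on the bed between the rails (1 mm play each side; underside 6 mm, top 28 mm above the bench); slides along the track. Origin at the centre of its underside, x towards the plunger, front end at x=+90 mm. Four square pockets in a row, grip tab at the rear. Starts 16 to 46 mm short of the plunger.
- tab (a point): centre of the carrier's upright grip tab, 52 mm above the carrier's underside (58 mm above the bench), 74 mm behind the carrier's origin. The tab is a slab 26 mm along the track, 14 mm across it; its top is 71 mm above the carrier's underside, 49 mm above the carrier's top.
- pocket_0 (a point): centre of the floor of carrier pocket 0 (nearest the tab; carrier x = -40 mm, pitch 36 mm). A square hole 21 x 21 mm, 16 mm deep, its floor 6 mm above the carrier's underside. Two of the four pockets are empty at the start; a bushing standing in one has its origin on this point.
- pocket_1 (a point): centre of the floor of carrier pocket 1 (second from the tab; carrier x = -4 mm, pitch 36 mm). A square hole 21 x 21 mm, 16 mm deep, its floor 6 mm above the carrier's underside. Two of the four pockets are empty at the start; a bushing standing in one has its origin on this point.
- pocket_2 (a point): centre of the floor of carrier pocket 2 (third from the tab; carrier x = 32 mm, pitch 36 mm). A square hole 21 x 21 mm, 16 mm deep, its floor 6 mm above the carrier's underside. Two of the four pockets are empty at the start; a bushing standing in one has its origin on this point.
- pocket_3 (a point): centre of the floor of carrier pocket 3 (nearest the plunger; carrier x = 68 mm, pitch 36 mm). A square hole 21 x 21 mm, 16 mm deep, its floor 6 mm above the carrier's underside. Two of the four pockets are empty at the start; a bushing standing in one has its origin on this point.
- seated_1: solid black moulded cable bushing, a round plug 18 mm in diameter and 44 mm tall with a shallow groove round its middle (straight cylinder in the upper half); origin at the centre of its underside, z along its axis. It already stands in one of the four carrier pockets at the start, 28 mm of it above the carrier.
- seated_2: solid black moulded cable bushing, a round plug 18 mm in diameter and 44 mm tall with a shallow groove round its middle (straight cylinder in the upper half); origin at the centre of its underside, z along its axis. It already stands in one of the four carrier pockets at the start, 28 mm of it above the carrier.
- spare_1: solid black moulded cable bushing, a round plug 18 mm in diameter and 44 mm tall with a shallow groove round its middle (straight cylinder in the upper half); origin at the centre of its underside, z along its axis. A spare: it stands upright, loose on the bench beside the fixture. Weighs about 20 g.
- spare_2: solid black moulded cable bushing, a round plug 18 mm in diameter and 44 mm tall with a shallow groove round its middle (straight cylinder in the upper half); origin at the centre of its underside, z along its axis. A spare: it stands upright, loose on the bench beside the fixture. Weighs about 20 g.
- spare_3: solid black moulded cable bushing, a round plug 18 mm in diameter and 44 mm tall with a shallow groove round its middle (straight cylinder in the upper half); origin at the centre of its underside, z along its axis. A spare: it stands upright, loose on the bench beside the fixture. Weighs about 20 g.
- odd_bushing: a smaller black bushing of the wrong size, 12 mm in diameter and 26 mm tall, standing among the spares; not wanted, leave it alone. Origin at the centre of its underside.
- tape_roll: roll of yellow tape lying flat, 90 mm across, 19 mm high; leave alone. Origin at the centre of its underside.
- screwdriver: screwdriver 190 mm long lying on the bench; leave alone. Origin below its middle.
- marker: marker pen 135 mm long, 12 mm thick, lying on the bench; leave alone. Origin below its middle.

How it is judged:
By the outcome, as a careful person would: the job done as asked, in the order asked, and still so for the second after the job is handed in, while the arm keeps its last pose, push and grip.
It also fails if it takes over 61 s, if anything falls off the work surface, if the arm or the gripper's body presses on something with over 40 N, if the wrist force passes 120 N, or if a joint passes its speed limit or range.

## Working session

There is one attempt and no reset: what is moved stays moved. The work goes in short steps, Python scripts to look and compute and a shell command to move; the robot and the scene stay as the last step left them, time stands still between calls to the robot, and variables do not carry over. Pictures are saved under pics/ and viewed, at most 10 in all, crops included, and the job is handed in when it is done.

```bash
ls; mkdir -p pics
python3 - <<'E'
from cell import ctrl
import cv2
for n in("top","side"):
    cv2.imwrite(f"pics/{n}0.png",ctrl.get_image(n)); print(n,ctrl.calibration(n))
s=ctrl.read_state();print(s["eef_pos"],s["tool_rot"],s["width"],s["clock"],ctrl.grip_point_offset)
E
```

```text
cell.py
nudge.py
pics
top {'fx': 441.18816580025293, 'fy': 441.18816580025293, 'cx': 319.736121229936, 'cy': 240.89209499620057, 'rvec': array([ 2.19306922, -2.13167595,  0.17723718]), 'tvec': array([-76.15058059, 547.60856629, 988.7516103 ])}
side {'fx': 606.4844849151709, 'fy': 606.4844849151709, 'cx': 320.16204500297493, 'cy': 242.23887714028712, 'rvec': array([ 0.10117254, -2.88689957,  1.14742687]), 'tvec': array([ 550.32885412,  104.04431745, 1188.7014665 ])}
[ 176.86550774 -624.88859907  230.48608248] [-3.13987054e+00  4.29484303e-05  2.75798341e-01] 85.69144112624225 0.1 18.700000000000003
```

View pics/top0.png

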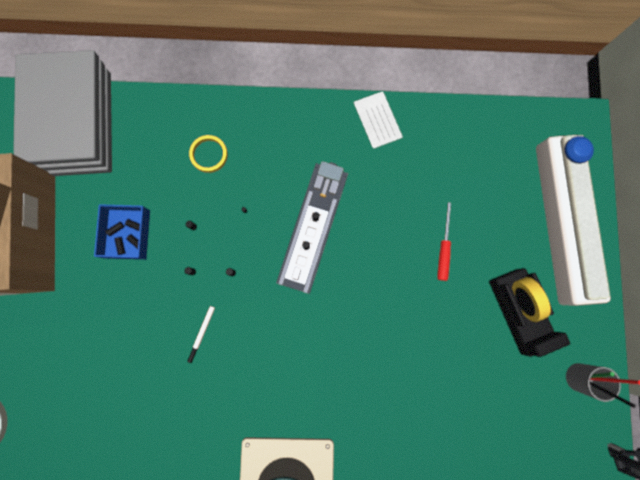

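View pics/side0.png

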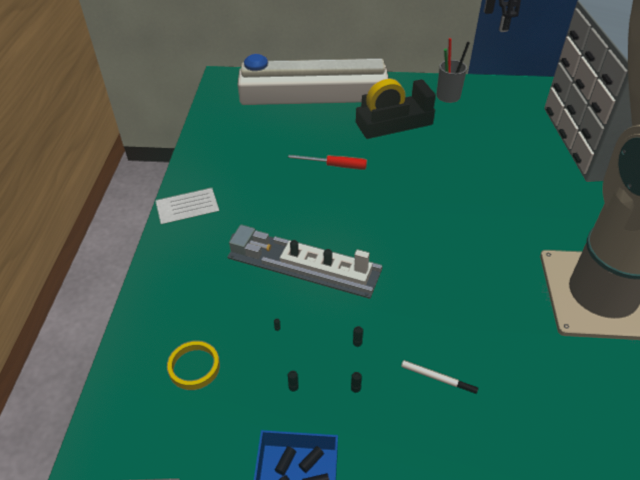

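Top view: spares stand at about (191,225), (190,271) and (230,272), with the odd bushing at (244,210). The carrier runs from its tab at (298,270) to the plunger at (323,192). Seated bushings are at (315,216) and (306,245), so pockets 0 and 2 look empty. The side view agrees: bushings at (294,248) and (328,257), tab at (361,262).

```bash
cat > h.py <<'E'
import numpy as np, cv2
from cell import ctrl
def cal(n):
    c=ctrl.calibration(n); K=np.array([[c["fx"],0,c["cx"]],[0,c["fy"],c["cy"]],[0,0,1]])
    R=cv2.Rodrigues(c["rvec"])[0]; return K,R,np.asarray(c["tvec"]).reshape(3,1),c["rvec"]
def ray(n,p):
    K,R,t,_=cal(n); d=R.T@np.linalg.inv(K)@[p[0],p[1],1]; return (-R.T@t).ravel(),d/np.linalg.norm(d)
def plane(n,p,z):
    o,d=ray(n,p); return o+d*(z-o[2])/d[2]
def tri(pt,ps):
    P=[(lambda K,R,t,_:K@np.hstack([R,t]))(*cal(n)) for n in("top","side")]
    X=cv2.triangulatePoints(P[0],P[1],np.float64(pt).reshape(2,1),np.float64(ps).reshape(2,1)); return (X[:3]/X[3]).ravel()
def proj(n,X):
    K,R,t,rv=cal(n); return cv2.projectPoints(np.float64(X).reshape(-1,1,3),rv,t,K,None)[0].reshape(-1,2)
def blobs(m,lo,hi):
    k,_,s,c=cv2.connectedComponentsWithStats(m.astype(np.uint8),connectivity=8)
    return [(c[i].round(2),s[i].tolist()) for i in range(1,k) if lo<=s[i,4]<=hi]
def wcent(im,box,bg=None):
    "darkness-weighted centroid in box x0,y0,x1,y1 against background grey"
    x0,y0,x1,y1=box; g=im[y0:y1,x0:x1].max(2).astype(float); b=np.median(g) if bg is None else bg
    w=np.clip(b-g,0,None); w[w<.25*b]=0
    yy,xx=np.mgrid[y0:y1,x0:x1]; return np.array([(w*xx).sum()/w.sum(),(w*yy).sum()/w.sum()])
E
python3 - <<'E'
from h import *
for n,b in(("top",(150,180,340,300)),("side",(200,210,400,410))):
    im=cv2.imread(f"pics/{n}0.png"); x0,y0,x1,y1=b
    m=np.zeros(im.shape[:2],bool); m[y0:y1,x0:x1]=im[y0:y1,x0:x1].max(2)<60
    print(n); [print(*q) for q in blobs(m,6,600)]
    w=np.zeros_like(m); w[y0:y1,x0:x1]=im[y0:y1,x0:x1].min(2)>190
    print("white"); [print(*q) for q in blobs(w,20,5000)]
    cv2.imwrite(f"pics/{n}_c.png",cv2.resize(im[150:300,265:365] if n=="top" else im[220:300,220:390],None,fx=5 if n=="top" else 4,fy=4,interpolation=cv2.INTER_CUBIC) if 0 else cv2.resize(im[155:300,265:360] if n=="top" else im[220:300,220:390],None,fx=4,fy=4,interpolation=cv2.INTER_CUBIC))
E
```

```text
top
[244.13 209.87] [242, 208, 5, 5, 15]
[315.21 216.48] [313, 213, 5, 8, 29]
[190.83 225.13] [186, 221, 11, 9, 60]
[305.6 245.8] [304, 243, 5, 6, 20]
[190.11 270.98] [185, 268, 11, 7, 57]
[231.77 272.6 ] [228, 270, 8, 6, 30]
white
[305.77 245.57] [285, 206, 43, 78, 1556]
side
[293.96 247.71] [291, 240, 7, 16, 98]
[327.28 256.8 ] [324, 249, 8, 16, 105]
[276.59 324.02] [274, 319, 6, 12, 59]
[357.39 336.06] [353, 327, 10, 20, 166]
[292.64 380.51] [288, 371, 10, 20, 174]
[355.76 381.83] [351, 372, 11, 21, 182]
white
[313.65 251.53] [299, 244, 23, 19, 60]
[318.47 264.05] [287, 250, 63, 26, 174]
[360.7  252.91] [356, 251, 11, 5, 23]
[343.19 257.3 ] [333, 254, 20, 8, 37]
[357.4  274.25] [351, 266, 15, 14, 48]
```

Run:
```python
import cv2,numpy as np
a=cv2.imread("pics/top_c.png");b=cv2.imread("pics/side_c.png")
b=cv2.resize(b,None,fx=.58,fy=.58)
o=np.zeros((580,800,3),np.uint8);o[:a.shape[0],:a.shape[1]]=a;o[:b.shape[0],a.shape[1]+10:a.shape[1]+10+b.shape[1]]=b
cv2.imwrite("pics/both.png",o)
```

```text
(no output)
```

View pics/both.png

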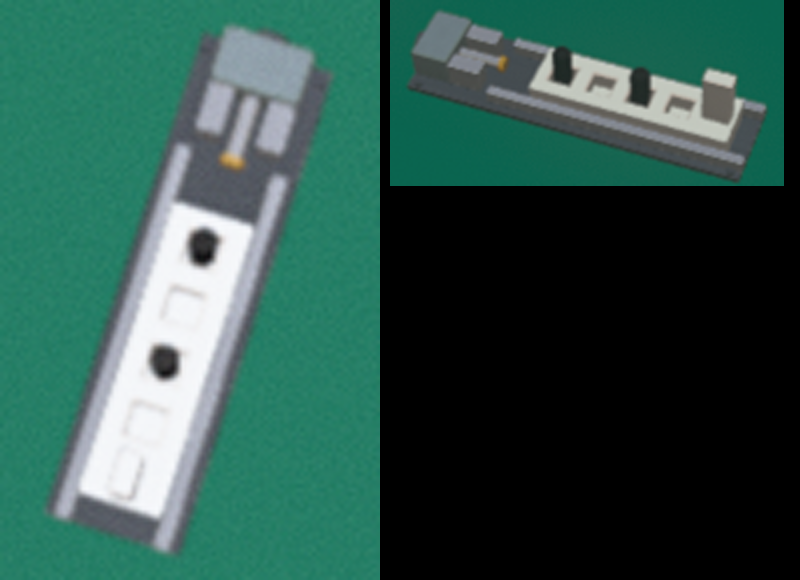

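The crop shows pockets 3 and 1 filled and pockets 2 and 0 empty, with a clear gap between carrier and plunger. Next I triangulate everything.

Run:
```python
from h import *
T=cv2.imread("pics/top0.png");S=cv2.imread("pics/side0.png")
pr={"A":((190.83,225.13),(292.64,380.51)),"B":((190.11,270.98),(355.76,381.83)),"C":((231.77,272.6),(357.39,336.06)),"odd":((244.13,209.87),(276.59,324.02)),"s3":((315.21,216.48),(293.96,247.71)),"s1":((305.6,245.8),(327.28,256.8))}
P={}
for k,(t,s) in pr.items():
    r=0
    tw=wcent(T,[int(t[0])-9,int(t[1])-8,int(t[0])+10,int(t[1])+9]) if k[0]!="s" else wcent(T,[int(t[0])-5,int(t[1])-6,int(t[0])+6,int(t[1])+7])
    P[k]=tri(tw,s); X=P[k]; print(k,tw.round(1),X.round(1),"rep",(proj("top",X)[0]-tw).round(1),(proj("side",X)[0]-s).round(1),"top@z",plane("top",tw,22 if k[0]!="s" else 42).round(1),"side@z",plane("side",s,22 if k[0]!="s" else 42).round(1))
d=P["s3"]-P["s1"]; print("pitch72:",np.linalg.norm(d[:2]),"yaw",np.arctan2(d[1],d[0]))
# carrier outline in top
m=(T.min(2)>190);m[:, :280]=0;m[:,335:]=0;m[:203]=0;m[290:]=0
c=max(cv2.findContours(m.astype(np.uint8),0,2)[0],key=cv2.contourArea)
b=cv2.boxPoints(cv2.minAreaRect(c)); W=np.array([plane("top",p,28) for p in b]);print(b.round(1).tolist(),W.round(1).tolist())
print([np.linalg.norm(W[i]-W[i-1]).round(1) for i in range(4)])
for i in range(4):
    e=W[i]-W[i-1]; print(np.arctan2(e[1],e[0]).round(3))
# fixture outline: grey (low saturation)
```

```text
A [191.1 225.2] [580.7 243.   22.8] rep [ 0.  -0.4] [0.3 0.1] top@z [580.  243.2  22. ] side@z [581.2 242.4  22. ]
B [190.2 270.9] [473.  238.1  22.9] rep [ 0.  -0.3] [0.2 0. ] top@z [472.3 238.4  22. ] side@z [473.3 237.6  22. ]
C [230.8 271.9] [473.1 144.2  22.9] rep [ 0.  -0.3] [0.2 0. ] top@z [472.5 144.4  22. ] side@z [473.4 143.5  22. ]
odd [244.  209.8] [623.6 122.1  15. ] rep [ 0.  -0.4] [0.3 0.1] top@z [621. 121.  22.] side@z [623.1 126.9  22. ]
s3 [315.3 216.4] [607.6 -48.6  41.3] rep [ 0.  -0.4] [0.2 0.1] top@z [606.5 -48.5  42. ] side@z [608.1 -48.1  42. ]
s1 [305.7 245.1] [539.  -28.4  41.4] rep [ 0.  -0.3] [0.2 0. ] top@z [538.2 -28.3  42. ] side@z [539.3 -27.9  42. ]
pitch72: 71.56804879467445 yaw -0.2865904638906548
[[283.6000061035156, 277.29998779296875], [307.1000061035156, 204.5], [328.70001220703125, 211.5], [305.20001220703125, 284.20001220703125]] [[463.3, 20.7, 28.0], [637.3, -28.5, 28.0], [622.1, -80.2, 28.0], [448.6, -29.7, 28.0]]
[np.float64(52.5), np.float64(180.9), np.float64(53.8), np.float64(180.7)]
1.287
-0.276
-1.857
2.859
```

Heights, the 72 mm pitch and the carrier's 180 mm length all check out. The carrier's yaw is about -0.283, with pocket 2 near (573,-38), pocket 0 near (504,-18) and the tab near (472,-9). First I align the yaw and swing in.

```bash
cat >> h.py <<'E'
def delta(target,say=1):
    from scipy.spatial.transform import Rotation as Ro
    s=ctrl.read_state(); R=Ro.from_euler("xyz",s["tool_rot"]).as_matrix()
    d=R.T@(np.array(target,float)-s["eef_pos"]); 
    if say: print("t",round(s["clock"],2),"pos",np.round(s["eef_pos"],1),"rot",np.round(s["tool_rot"],3),"w",round(s["width"],1),"F",np.round(s["force"],1),"-> tool delta",d.round(1))
    return d
E
echo '[[[0,0,0,0,0,0.14,85],[0,0,0,0,0,0.14,85],[0,0,0,0,0,0.14,85],[0,0,0,0,0,0.14,85],[0,0,0,0,0,0,85]]]' | python3 nudge.py
echo '[[[24,-39,0,0,0,0,85],[24,-39,0,0,0,0,85],[24,-39,0,0,0,0,85],[24,-39,0,0,0,0,85],[24,-39,0,0,0,0,85],[24,-39,0,0,0,0,85],[24,-39,0,0,0,0,85],[24,-39,0,0,0,0,85],[24,-39,0,0,0,0,85],[0,0,0,0,0,0,85],[0,0,0,0,0,0,85]]]' | python3 nudge.py
python3 -c "
from h import *
delta([473,144,120])"
```

```text
clock: 0.6
eef_pos: [177.1, -625.1, 230.8]
tool_rot: [-3.141, 0.001, -0.284]
force: [-0.8, -0.2, 0.1]
width: 85.1
gripper_force: 0.0
clock: 1.7
eef_pos: [483.7, -347.6, 230.9]
tool_rot: [-3.141, 0.001, -0.278]
force: [-0.1, -0.9, -0.5]
width: 85.4
gripper_force: 0.0
t 1.7 pos [ 483.7 -347.6  230.9] rot [-3.141e+00  1.000e-03 -2.780e-01] w 85.4 F [-0.1 -0.9 -0.5] -> tool delta [-145.1 -469.8  111.2]
```

```bash
echo '[[[-13,-42,5,0,0,0,85],[-13,-42,5,0,0,0,85],[-13,-42,5,0,0,0,85],[-13,-42,5,0,0,0,85],[-13,-42,5,0,0,0,85],[-13,-42,5,0,0,0,85],[-13,-42,10,0,0,0,85],[-13,-42,10,0,0,0,60],[-13,-42,10,0,0,0,60],[-13,-42,20,0,0,0,60],[-13,-42,20,0,0,0,60],[0,0,0,0,0,0,60]]]' | python3 nudge.py >/dev/null
echo '[[[0,0,0,0,0,0,60],[0,0,0,0,0,0,60]]]' | python3 nudge.py >/dev/null
python3 - <<'E'
from h import *
for n in("top","side"):cv2.imwrite(f"pics/{n}1.png",ctrl.get_image(n))
delta([473,144,60])
a=cv2.imread("pics/top1.png")[200:340,150:330];b=cv2.imread("pics/side1.png")[240:420,270:450]
cv2.imwrite("pics/v1.png",np.hstack([cv2.resize(a,(400,311)),cv2.resize(b,(311,311))]))
print(proj("top",[473,144,22]),proj("side",[473,144,22]))
E
```

```text
t 3.2 pos [475.8 132.2 131.9] rot [ 3.141e+00 -1.000e-03 -2.870e-01] w 60.3 F [-0.4 -0.1  0.4] -> tool delta [ -6.1 -10.5  71.9]
[[230.95371012 271.74607269]] [[357.62746657 336.3016376 ]]
```

View pics/v1.png

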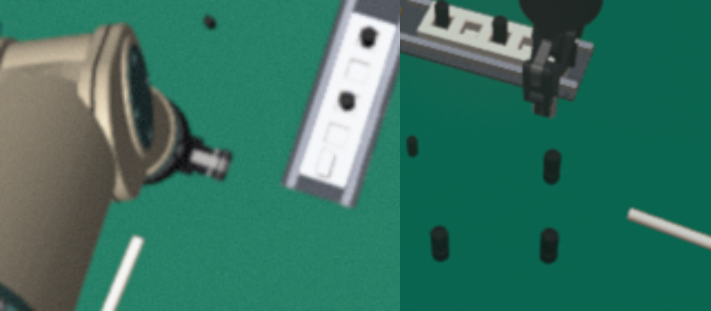

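Side view: the fingers, at crop (545,90), are just short of spare C at crop (552,165). The arm partly hides the top view. I descend around spare C and grip.

```bash
echo '[[[-3,-5,10,0,0,0,60],[-3,-5.5,20,0,0,0,60],[0,0,30,0,0,0,60],[0,0,25,0,0,0,60],[0,0,15,0,0,0,60],[0,0,10,0,0,0,60],[0,0,0,0,0,0,60],[0,0,0,0,0,0,60]]]' | python3 nudge.py 
python3 -c "
from h import *
delta([473,144,22])"
```

```text
clock: 4.0
eef_pos: [472.5, 146.1, 21.5]
tool_rot: [-3.141, -0.0, -0.285]
force: [0.2, 0.5, 0.6]
width: 60.1
gripper_force: 0.0
t 4.0 pos [472.5 146.1  21.5] rot [-3.141 -0.    -0.285] w 60.1 F [0.2 0.5 0.6] -> tool delta [ 1.   1.9 -0.5]
```

```bash
echo '[[[1,1.9,0,0,0,0,60],[0,0,0,0,0,0,10],[0,0,0,0,0,0,10],[0,0,0,0,0,0,10],[0,0,0,0,0,0,10],[0,0,0,0,0,0,10],[0,0,0,0,0,0,10]]]' | python3 nudge.py 
echo '[[[0,0,-10,0,0,0,10],[0,0,-20,0,0,0,10],[0,0,-30,0,0,0,10],[0,0,-20,0,0,0,10],[0,0,0,0,0,0,10],[0,0,0,0,0,0,10]]]' | python3 nudge.py
python3 - <<'E'
from h import *
cv2.imwrite("pics/side2.png",ctrl.get_image("side"))
delta([573.3,-38.5,100]); s=ctrl.read_state()["eef_pos"]
print(proj("side",s+[0,0,-20]))
E
```

```text
clock: 4.7
eef_pos: [473.0, 144.3, 21.7]
tool_rot: [-3.141, -0.001, -0.284]
force: [-0.4, -0.3, 6.4]
width: 16.0
gripper_force: 58.5
clock: 5.3
eef_pos: [472.7, 144.3, 101.7]
tool_rot: [-3.141, -0.001, -0.284]
force: [-0.9, 0.2, -0.6]
width: 15.7
gripper_force: 58.5
t 5.35 pos [472.2 144.1 101.1] rot [ 3.141e+00  1.000e-03 -2.840e-01] w 15.7 F [-0.4 -0.   0.5] -> tool delta [148.2 147.    1. ]
[[359.36071749 316.93730657]]
```

Run:
```python
import cv2
cv2.imwrite("pics/v2.png",cv2.resize(cv2.imread("pics/side2.png")[260:350,310:410],None,fx=6,fy=6,interpolation=cv2.INTER_CUBIC))
```

```text
(no output)
```

View pics/v2.png

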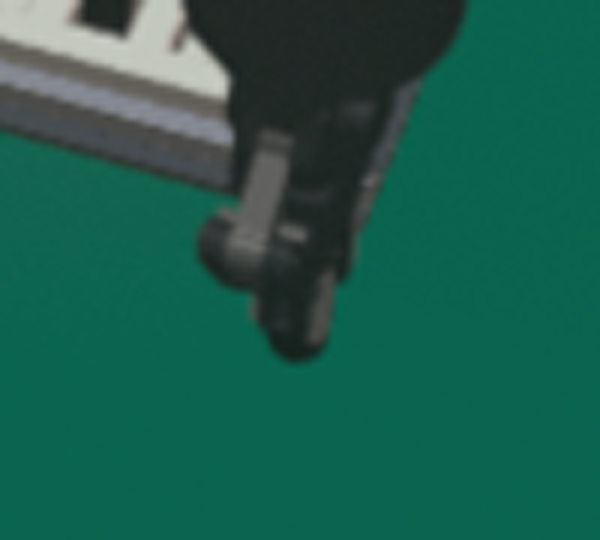

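Bushing C is held, with its bottom at crop (297,362), where the grasp predicts it. On to above pocket 2.

```bash
echo '[[[15,15,0,0,0,0,10],[25,25,0,0,0,0,10],[30,30,0,0,0,0,10],[30,30,0,0,0,0,10],[25,25,0,0,0,0,10],[15,15,0,0,0,0,10],[8,7,0,0,0,0,10],[0,0,0,0,0,0,10],[0,0,0,0,0,0,10]]]' | python3 nudge.py
python3 - <<'E'
from h import *
for n in("top","side"):cv2.imwrite(f"pics/{n}3.png",ctrl.get_image(n))
delta([573.3,-38.5,36]); s=ctrl.read_state()["eef_pos"]
th=np.linspace(0,6.28,40)
c=lambda p,r,z:np.c_[p[0]+r*np.cos(th),p[1]+r*np.sin(th),z+0*th]
q=proj("side",c(s,9,s[2]-22));print("pred held bottom",q.min(0),q.max(0))
q=proj("side",c([472.5,144.2],9,101.5-22));print("pred C bottom",q.min(0),q.max(0))
a=cv2.imread("pics/top3.png")[190:290,270:350];b=cv2.imread("pics/side3.png")[190:290,270:390]
cv2.imwrite("pics/v3.png",np.hstack([cv2.resize(a,(320,400)),cv2.resize(b,(480,400),interpolation=cv2.INTER_CUBIC)]))
E
```

```text
clock: 6.25
eef_pos: [572.5, -36.9, 100.6]
tool_rot: [-3.141, 0.002, -0.283]
force: [0.2, 0.2, -0.1]
width: 15.9
gripper_force: 58.6
t 6.35 pos [572.7 -36.4 101. ] rot [-3.141e+00  2.000e-03 -2.820e-01] w 15.9 F [ 0.7 -0.4 -0.7] -> tool delta [ 1.3  1.9 65. ]
pred held bottom [306.03189836 236.83260638] [315.21116144 243.4874493 ]
pred C bottom [354.00087957 313.34085375] [364.31929969 321.71300096]
```

View pics/v3.png

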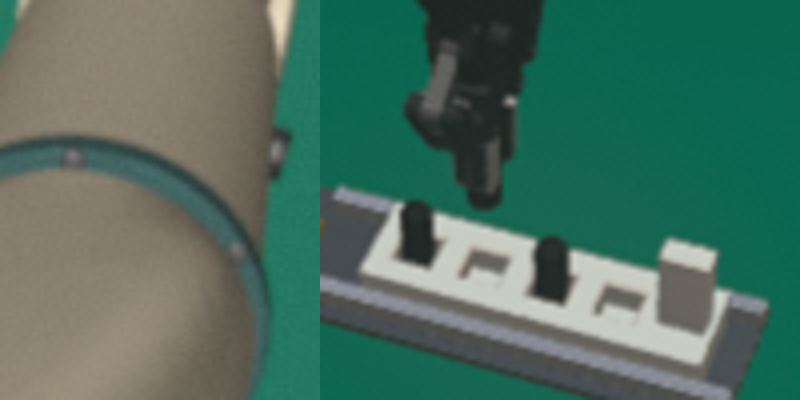

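Run:
```python
from h import *
th=np.linspace(0,6.28,60)
def pred(p,z): 
    q=proj("side",np.c_[p[0]+9*np.cos(th),p[1]+9*np.sin(th),z+0*th]); return q[:,0].mean(),q[:,1].max(),q[:,0].min(),q[:,0].max()
def meas(f,cx,yb):
    g=cv2.imread(f).max(2).astype(float); c=int(round(cx)); col=g[:,c-1:c+2].mean(1); y0=int(yb)-6
    lo=col[y0:y0+3].min(); hi=np.median(col[y0+9:y0+13]) ; h=(lo+hi)/2
    for y in range(y0,y0+14):
        if col[y]<h<=col[y+1]: e=y+(h-col[y])/(col[y+1]-col[y])
    out=[]
    for r in range(int(e)-4,int(e)-1):   # left/right edges
        row=g[r]; k=[x for x in range(c-9,c+9) if (row[x]-h)*(row[x+1]-h)<0]
        out.append([round(x+(h-row[x])/(row[x+1]-row[x]),1) for x in k])
    return round(e,2),out
for n,f,p,z in(("C bench","pics/side0.png",(473.1,144.2),0),("A bench","pics/side0.png",(580.7,243),0),("C lifted","pics/side2.png",(472.5,144.2),79.6),("hover","pics/side3.png",(572.6,-36.7),79.1)):
    P=pred(p,z); print(n,"pred",np.round(P,2),"meas",meas(f,P[0],P[1]))
```

```text
C bench pred [357.04 347.38 352.22 362.01] meas (np.float64(346.28), [[np.float64(352.5), np.float64(361.8)], [np.float64(352.5), np.float64(361.6)], [np.float64(353.0), np.float64(361.1)]])
A bench pred [293.33 392.05 288.23 298.59] meas (np.float64(390.94), [[np.float64(288.1), np.float64(297.9)], [np.float64(288.2), np.float64(297.9)], [np.float64(288.5), np.float64(297.7)]])
C lifted pred [359.08 321.68 354.   364.33] meas (np.float64(319.93), [[np.float64(353.6), np.float64(361.7)], [np.float64(354.1), np.float64(361.9), np.float64(362.4), np.float64(363.4)], [np.float64(354.5), np.float64(363.6)]])
hover pred [310.58 243.31 306.06 315.25] meas (np.float64(245.34), [[], [], []])
```

```bash
echo '[[[1,1.7,0,0,0,0,10],[0,0,20,0,0,0,10],[0,0,20,0,0,0,10],[0,0,8,0,0,0,10],[0,0,4,0,0,0,10],[0,0,3,0,0,0,10],[0,0,0,0,0,0,10]]]' | python3 nudge.py 
python3 -c "
from h import *
delta([573.3,-38.5,35])"
```

```text
clock: 7.05
eef_pos: [574.3, -40.3, 46.6]
tool_rot: [-3.141, -0.0, -0.284]
force: [-0.4, 0.6, -0.6]
width: 15.5
gripper_force: 58.6
t 7.05 pos [574.3 -40.3  46.6] rot [-3.141 -0.    -0.284] w 15.5 F [-0.4  0.6 -0.6] -> tool delta [-1.4 -1.4 11.6]
```

No contact force with the bottom 3 mm below the carrier top, so it has entered. Continuing down.

```bash
echo '[[[-0.7,-0.7,3,0,0,0,10],[0,0,4,0,0,0,10],[0,0,3,0,0,0,10],[0,0,0,0,0,0,10]]]' | python3 nudge.py 
python3 -c "
from h import *
delta([573.3,-38.5,34.3])"
```

```text
clock: 7.45
eef_pos: [573.2, -39.5, 35.9]
tool_rot: [3.141, 0.001, -0.284]
force: [0.6, -0.9, -0.1]
width: 15.9
gripper_force: 58.6
t 7.45 pos [573.2 -39.5  35.9] rot [ 3.141e+00  1.000e-03 -2.840e-01] w 15.9 F [ 0.6 -0.9 -0.1] -> tool delta [-0.2 -1.   1.6]
```

```bash
echo '[[[0,0,1.2,0,0,0,10],[0,0,0,0,0,0,10],[0,0,0,0,0,0,40],[0,0,0,0,0,0,40],[0,0,0,0,0,0,40],[0,0,-5,0,0,0,40],[0,0,-15,0,0,0,40],[0,0,-30,0,0,0,60],[0,0,-30,0,0,0,60],[0,0,0,0,0,0,60]]]' | python3 nudge.py
python3 - <<'E'
from h import *
cv2.imwrite("pics/side4.png",ctrl.get_image("side"))
delta([473.1,238.1,100])
m=np.zeros((480,640),bool);im=cv2.imread("pics/side4.png");m[225:300,280:400]=im[225:300,280:400].max(2)<60
[print(*q) for q in blobs(m,20,600)]
cv2.imwrite("pics/v4.png",cv2.resize(im[190:290,260:400],None,fx=5,fy=5,interpolation=cv2.INTER_CUBIC))
E
```

```text
clock: 8.45
eef_pos: [576.8, -39.9, 120.2]
tool_rot: [-3.14, -0.009, -0.284]
force: [0.6, 0.3, 0.3]
width: 60.3
gripper_force: 0.0
t 8.5 pos [575.5 -39.7 118.3] rot [-3.14  -0.006 -0.284] w 60.1 F [-0.5  1.  -0.8] -> tool delta [-176.3 -237.9   17.6]
[300.67 228.72] [297, 225, 8, 9, 67]
[293.96 247.71] [291, 240, 7, 16, 98]
[310.65 252.2 ] [307, 245, 8, 15, 103]
[327.27 256.87] [324, 249, 8, 16, 106]
```

View pics/v4.png

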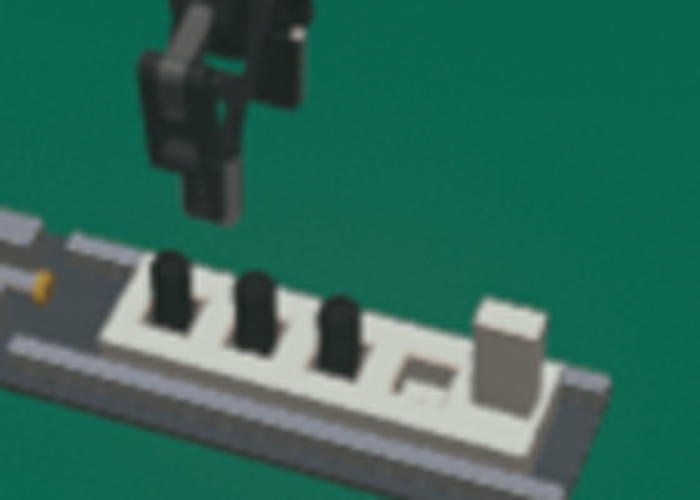

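The bushing is standing in pocket 2 at (310.7,252.2), in line with its neighbours, and the carrier hasn't moved. Now spare B.

```bash
echo '[[[-12,-16,0,0,0,0,60],[-24,-32,0,0,0,0,60],[-30,-40,0,0,0,0,60],[-30,-40,0,0,0,0,60],[-30,-40,0,0,0,0,60],[-24,-32,0,0,0,0,60],[-18,-26,0,0,0,0,60],[-8,-12,0,0,0,0,60],[0,0,20,0,0,0,60],[0,0,20,0,0,0,60],[0,0,0,0,0,0,60],[0,0,0,0,0,0,60]]]' | python3 nudge.py 
python3 -c "
from h import *
delta([473.1,238.1,22])"
```

```text
clock: 9.7
eef_pos: [471.6, 237.1, 75.0]
tool_rot: [3.14, 0.0, -0.286]
force: [0.8, 0.7, -0.4]
width: 59.8
gripper_force: 0.0
t 9.7 pos [471.6 237.1  75. ] rot [ 3.14   0.    -0.286] w 59.8 F [ 0.8  0.7 -0.4] -> tool delta [ 1.2 -1.5 53. ]
```

```bash
echo '[[[1.2,-1.5,10,0,0,0,60],[0,0,20,0,0,0,60],[0,0,15,0,0,0,60],[0,0,8,0,0,0,60],[0,0,0,0,0,0,60],[0,0,0,0,0,0,10],[0,0,0,0,0,0,10],[0,0,0,0,0,0,10],[0,0,0,0,0,0,10],[0,0,0,0,0,0,10],[0,0,0,0,0,0,10]]]' | python3 nudge.py 
echo '[[[0,0,-10,0,0,0,10],[0,0,-20,0,0,0,10],[0,0,-30,0,0,0,10],[0,0,-25,0,0,0,10],[0,0,0,0,0,0,10],[0,0,0,0,0,0,10]]]' | python3 nudge.py 
python3 -c "
from h import *
cv2.imwrite('pics/side5.png',ctrl.get_image('side'))
delta([504.4,-18.9,106])"
```

```text
clock: 10.8
eef_pos: [473.5, 239.6, 22.9]
tool_rot: [-3.141, -0.001, -0.284]
force: [-0.2, -0.9, 6.7]
width: 15.8
gripper_force: 58.5
clock: 11.4
eef_pos: [473.0, 239.7, 107.8]
tool_rot: [-3.141, -0.001, -0.284]
force: [-0.6, 0.4, -0.7]
width: 15.7
gripper_force: 58.5
t 11.45 pos [472.5 239.3 107. ] rot [ 3.141  0.    -0.284] w 16.1 F [ 0.1 -0.2 -0.8] -> tool delta [103.  238.9   1. ]
```

```bash
echo '[[[6,14,0,0,0,0,10],[12,28,0,0,0,0,10],[17,40,0,0,0,0,10],[18,42,0,0,0,0,10],[18,42,0,0,0,0,10],[15,35,0,0,0,0,10],[11,25,0,0,0,0,10],[6,13,0,0,0,0,10],[0,0,0,0,0,0,10],[0,0,10,0,0,0,10],[0,0,0,0,0,0,10],[0,0,0,0,0,0,10]]]' | python3 nudge.py
python3 - <<'E'
from h import *
cv2.imwrite('pics/side6.png',ctrl.get_image('side'))
delta([504.3,-19.1,47])
cv2.imwrite("pics/v6.png",cv2.resize(cv2.imread("pics/side6.png")[190:290,270:390],None,fx=5,fy=5,interpolation=cv2.INTER_CUBIC))
E
```

```text
clock: 12.65
eef_pos: [504.0, -17.5, 96.4]
tool_rot: [-3.142, 0.002, -0.282]
force: [-0.7, -0.8, 0.1]
width: 15.5
gripper_force: 58.6
t 12.7 pos [504.4 -17.7  96.7] rot [-3.141e+00  1.000e-03 -2.820e-01] w 15.4 F [-0.4  0.2  0.2] -> tool delta [ 0.4  1.4 49.7]
```

View pics/v6.png

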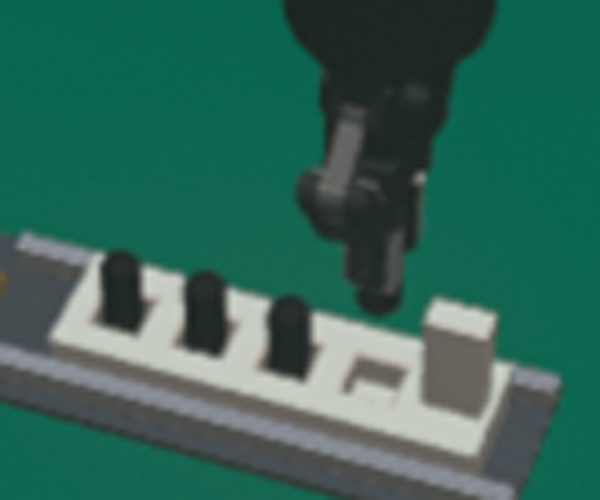

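The bushing hovers at crop (378,310), straight above the empty pocket at crop (375,380). Lowering.

```bash
echo '[[[0.3,1.2,0,0,0,0,10],[0,0,18,0,0,0,10],[0,0,18,0,0,0,10],[0,0,7,0,0,0,10],[0,0,4,0,0,0,10],[0,0,2,0,0,0,10],[0,0,0,0,0,0,10],[0,0,0,0,0,0,10]]]' | python3 nudge.py 
python3 -c "
from h import *
delta([504.3,-19.3,36])"
```

```text
clock: 13.5
eef_pos: [505.1, -20.0, 48.6]
tool_rot: [-3.141, -0.001, -0.284]
force: [0.4, -0.5, -0.1]
width: 15.8
gripper_force: 58.6
t 13.5 pos [505.1 -20.   48.6] rot [-3.141e+00 -1.000e-03 -2.840e-01] w 15.8 F [ 0.4 -0.5 -0.1] -> tool delta [-1.  -0.5 12.6]
```

```bash
echo '[[[-0.5,-0.5,3,0,0,0,10],[0,0,4,0,0,0,10],[0,0,4,0,0,0,10],[0,0,2,0,0,0,10],[0,0,0,0,0,0,10]]]' | python3 nudge.py
```

```text
clock: 14.0
eef_pos: [504.2, -19.6, 35.0]
tool_rot: [3.141, 0.0, -0.284]
force: [0.0, -1.0, 2.1]
width: 15.7
gripper_force: 58.8
```

```bash
echo '[[[0,0,0,0,0,0,40],[0,0,0,0,0,0,40],[0,0,0,0,0,0,40],[0,0,-5,0,0,0,40],[0,0,-15,0,0,0,40],[0,0,-25,0,0,0,60],[0,0,-30,0,0,0,60],[0,0,0,0,0,0,60],[0,0,0,0,0,0,60]]]' | python3 nudge.py
python3 - <<'E'
from h import *
cv2.imwrite("pics/side7.png",ctrl.get_image("side"))
delta([471.8,-9.2,100])
m=np.zeros((480,640),bool);im=cv2.imread("pics/side7.png");m[235:300,280:400]=im[235:300,280:400].max(2)<60
[print(*q) for q in blobs(m,20,600)]
E
```

```text
clock: 14.9
eef_pos: [504.8, -19.4, 110.9]
tool_rot: [-3.141, -0.002, -0.284]
force: [0.3, 0.6, -0.6]
width: 59.8
gripper_force: 0.0
t 14.95 pos [504.2 -19.4 110.1] rot [-3.141  0.    -0.284] w 59.9 F [ 0.4 -0.4  0.3] -> tool delta [-33.9  -0.7  10.1]
[338.11 239.62] [329, 235, 17, 13, 113]
[293.96 247.71] [291, 240, 7, 16, 98]
[310.72 252.15] [307, 244, 8, 17, 106]
[327.38 256.84] [324, 249, 8, 16, 106]
[344.82 261.32] [341, 253, 8, 17, 110]
```

All four bushings stand evenly spaced (344.8, 327.4, 310.7, 294.0). Moving to the tab, and measuring the gap to the stops.

```bash
echo '[[[-15,0,0,0,0,0,60],[-15,0,0,0,0,0,60],[-4,-0.7,10,0,0,0,60],[0,0,0,0,0,0,60],[0,0,15,0,0,0,60],[0,0,20,0,0,0,60],[0,0,15,0,0,0,60],[0,0,10,0,0,0,60],[0,0,0,0,0,0,60],[0,0,0,0,0,0,60]]]' | python3 nudge.py
python3 - <<'E'
from h import *
delta([471.8,-9.2,40])
T=cv2.imread("pics/top0.png");u=np.array([np.cos(.284),-np.sin(.284)]);c=np.array([573.3,-38.5])-32*u
for n,p,z in(("brass",None,19),("stopL",(318,188.2),30),("stopR",(332,193),30)):
    if p is None:
        h=cv2.cvtColor(T,cv2.COLOR_BGR2HSV);m=np.zeros(h.shape[:2],bool);m[185:203,312:335]=((h[...,1]>90)&(h[...,0]>8)&(h[...,0]<30))[185:203,312:335]
        b=blobs(m,2,60);print(b);p=b[0][0]
    X=plane("top",p,z)[:2]; print(n,X,"from carrier front (mm):",(X-c)@u-90)
E
```

```text
clock: 15.95
eef_pos: [472.1, -9.5, 40.1]
tool_rot: [3.141, 0.0, -0.284]
force: [0.6, 0.0, -0.2]
width: 59.9
gripper_force: 0.0
t 15.95 pos [472.1  -9.5  40.1] rot [ 3.141  0.    -0.284] w 59.9 F [ 0.6  0.  -0.2] -> tool delta [-0.3 -0.2  0.1]
[(array([322.36, 195.14]), [320, 194, 6, 3, 14])]
brass [663.62419556 -64.43833768] from carrier front (mm): 35.97388000901664
stopL [677.53248604 -53.28680682] from carrier front (mm): 46.200404049795225
stopR [666.91585979 -86.99503306] from carrier front (mm): 45.45402085210986
```

Tab is between the fingers. The plunger head is about 33 mm ahead and the stops about 47 mm. Gripping, then pushing gently.

```bash
echo '[[[0,0,0,0,0,0,5],[0,0,0,0,0,0,5],[0,0,0,0,0,0,5],[0,0,0,0,0,0,5],[0,0,0,0,0,0,5],[0,0,0,0,0,0,5]]]' | python3 nudge.py 
echo '[[[1,0,0,0,0,0,5],[2,0,0,0,0,0,5],[3,0,0,0,0,0,5],[3,0,0,0,0,0,5],[3,0,0,0,0,0,5],[3,0,0,0,0,0,5],[3,0,0,0,0,0,5],[3,0,0,0,0,0,5],[2,0,0,0,0,0,5],[1,0,0,0,0,0,5],[0,0,0,0,0,0,5]]]' | python3 nudge.py 
python3 -c "
from h import *
delta([471.8,-9.2,40])"
```

```text
clock: 16.55
eef_pos: [472.3, -9.2, 40.7]
tool_rot: [-3.141, -0.001, -0.284]
force: [-1.1, 0.7, 6.4]
width: 13.6
gripper_force: 59.2
clock: 17.65
eef_pos: [494.7, -15.9, 40.7]
tool_rot: [-3.141, 0.0, -0.284]
force: [-2.4, 0.2, 8.1]
width: 13.1
gripper_force: 59.7
t 17.65 pos [494.7 -15.9  40.7] rot [-3.141  0.    -0.284] w 13.1 F [-2.4  0.2  8.1] -> tool delta [-23.9   0.    0.7]
```

```bash
echo '[[[1,0,0,0,0,0,5],[2,0,0,0,0,0,5],[2,0,0,0,0,0,5],[1,0,0,0,0,0,5],[0,0,0,0,0,0,5]]]' | python3 nudge.py | sed -n '2p;4p;5p'
echo '[[[1,0,0,0,0,0,5],[1,0,0,0,0,0,5],[1,0,0,0,0,0,5],[1,0,0,0,0,0,5],[0,0,0,0,0,0,5]]]' | python3 nudge.py  | sed -n '2p;4p;5p'
echo '[[[1,0,0,0,0,0,5],[1,0,0,0,0,0,5],[1,0,0,0,0,0,5],[1,0,0,0,0,0,5],[0,0,0,0,0,0,5]]]' | python3 nudge.py  | sed -n '2p;4p;5p'
```

```text
eef_pos: [500.5, -17.6, 40.7]
force: [-1.9, 0.8, 6.6]
width: 13.6
eef_pos: [504.3, -18.7, 40.7]
force: [-1.1, -0.1, 7.3]
width: 13.2
eef_pos: [504.9, -19.0, 40.7]
force: [-7.5, 3.3, 13.4]
width: 13.5
```

```bash
for i in 1 2; do echo '[[[1,0,0,0,0,0,5],[1,0,0,0,0,0,5],[1,0,0,0,0,0,5],[0,0,0,0,0,0,5]]]' | python3 nudge.py | sed -n '2,5p'; done
```

```text
eef_pos: [507.0, -19.6, 40.7]
tool_rot: [3.141, 0.008, -0.284]
force: [-9.9, 2.8, 14.6]
width: 13.3
eef_pos: [508.7, -20.2, 40.7]
tool_rot: [3.141, 0.01, -0.283]
force: [-11.2, 2.6, 17.3]
width: 13.3
```

```bash
for i in 1 2; do echo '[[[1,0,-0.3,0,0,0,5],[1,0,0,0,0,0,5],[1,0,-0.2,0,0,0,5],[0,0,0,0,0,0,5]]]' | python3 nudge.py | sed -n '2,5p'; done
```

```text
eef_pos: [511.1, -20.9, 40.7]
tool_rot: [3.141, 0.011, -0.283]
force: [-11.6, 4.6, 12.6]
width: 13.2
eef_pos: [513.4, -21.6, 40.7]
tool_rot: [3.14, 0.012, -0.283]
force: [-11.1, 3.8, 10.4]
width: 13.7
```

```bash
for i in 1 2; do echo '[[[1,0,0,0,0,0,5],[1,0,0,0,0,0,5],[0,0,0,0,0,0,5]]]' | python3 nudge.py | sed -n '2,5p'; done
```

```text
eef_pos: [514.5, -22.0, 40.7]
tool_rot: [3.14, 0.014, -0.283]
force: [-12.5, 3.4, 9.7]
width: 13.4
eef_pos: [515.9, -22.4, 40.7]
tool_rot: [3.14, 0.015, -0.283]
force: [-14.7, 3.9, 11.8]
width: 13.6
```

```bash
for i in 1 2; do echo '[[[1,0,0,0,0,0,5],[0.7,0,0,0,0,0,5],[0,0,0,0,0,0,5]]]' | python3 nudge.py | sed -n '2,5p'; done
```

```text
eef_pos: [517.1, -22.8, 40.7]
tool_rot: [3.14, 0.016, -0.283]
force: [-14.7, 4.7, 12.9]
width: 13.4
eef_pos: [517.5, -22.9, 40.7]
tool_rot: [3.14, 0.018, -0.283]
force: [-16.5, 4.8, 15.1]
width: 13.3
```

```bash
for i in 1 2 ; do echo '[[[0.7,0,0,0,0,0,5],[0.7,0,0,0,0,0,5],[0,0,0,0,0,0,5]]]' | python3 nudge.py | sed -n '2,5p'; done
```

```text
eef_pos: [517.5, -22.9, 40.7]
tool_rot: [3.14, 0.021, -0.283]
force: [-19.0, 5.8, 17.5]
width: 13.3
eef_pos: [517.5, -22.9, 40.6]
tool_rot: [3.14, 0.024, -0.282]
force: [-20.8, 7.1, 21.7]
width: 13.2
```

Position is fixed at x=517.5 while force rises, so the carrier is on the stops. One more small press for firmness, then check.

```bash
echo '[[[0.7,0,-0.2,0,0,0,5],[0.7,0,-0.2,0,0,0,5],[0.6,0,0,0,0,0,5],[0,0,0,0,0,0,5],[0,0,0,0,0,0,5]]]' | python3 nudge.py | sed -n '1,6p'
python3 - <<'E'
from h import *
for n in("top","side"):cv2.imwrite(f"pics/{n}8.png",ctrl.get_image(n))
delta([517.5,-22.9,40.7])
a=cv2.imread("pics/top8.png")[150:300,260:360];b=cv2.imread("pics/side8.png")[200:300,220:390]
cv2.imwrite("pics/v8.png",np.hstack([cv2.resize(a,(200,300)),cv2.resize(b,(510,300),interpolation=cv2.INTER_CUBIC)]))
E
```

```text
clock: 23.05
eef_pos: [517.4, -22.9, 40.6]
tool_rot: [3.139, 0.027, -0.282]
force: [-24.4, 7.1, 20.4]
width: 12.9
gripper_force: 61.7
t 23.15 pos [517.4 -22.9  40.6] rot [ 3.139  0.027 -0.282] w 13.4 F [-25.2   7.1  19.8] -> tool delta [ 0.1 -0.1 -0.1]
```

View pics/v8.png

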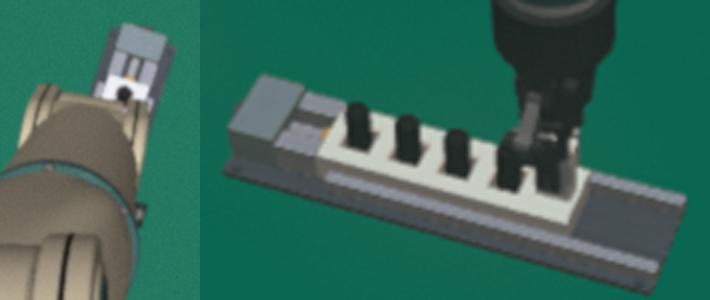

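The carrier's front meets the steel stops at crop (325,155), all four bushings are upright, and about 26 N is being held. Handing in.

```bash
python3 -c "
from cell import ctrl
print(ctrl.finish_job())"
```

```text
the job is handed in; nothing more can be done
None
```

I stood spare bushings in both empty pockets, pushed the filled carrier against the steel stops, and handed in at about 23 s with the gripper still holding it there at about 26 N; the judge's verdict was not shown.

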